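Turn the reversed display tray round in its stall tub

TASK

Two white tubs on the stall counter each hold a snug wooden tray. One tray is in back to front, its two small compartments at the price-card end: lift it clear of its tub by the grip, turn it half round and lower it back into the same tub, fully home, with its one large compartment at the price-card end. Let go only once it is down in the tub, do not drop it in, and leave the other tray alone.

Things in the scene. Friction and masses are not known exactly. Their poses are not given: they have to be found in the camera images.
- tray: Wooden tray that is in back to front, 0.25-0.5 kg: open box 160 (x) x 120 (y) mm, walls 40 high. Origin: centre of underside, z up. Grip: upright fin at the centre, 14 thick (x), 80 long (y), top 85 above the underside, pinchable from 42 up. +x half: one large compartment; -x half: split in two by a 36 high wall along x. Starts seated, x opposite to the tub's x; must end along it.
- tray_big_end (a point): Point on that tray at the end of the large compartment: 75 mm along the tray's +x from its origin, 38 mm above its underside.
- tub: White plastic tub of that tray, fixed, rim 50 mm high. Origin: centre of underside, z up; +x points to the price-card end (blank pale card leaning out over the end, 104 wide, top 75 high, reaching 144). Inner floor 168 (x) x 128 (y) at height 4; walls flare to a 186 x 146 mouth and guide the tray to 4 mm play a side. A seated tray's origin is 4 mm above the tub's.
- other_tray: The identical tray in the identical second tub, already the right way round (large compartment at its card end). Leave it alone. Same origin and axes as the first tray.
There are look-alikes about, which are no part of the job. What is shaped like the tray but turquoise is not meant.

How it is judged:
On the way, in this order (a step that is already met when the one before it is completed fails the run):
1. the tray is lifted clear: its underside is above the tub's rim (z of tray in the frame of tub above 0.052 m), for 0.1 s.
2. the turned tray is lowered into the tub while still touched by the fingers, to within 20 mm of its seat (z of tray in the frame of tub below 0.024 m and x of tray_big_end in the frame of tub above 0.055 m and contact force between the fingers and tray above 0.5 N), for 0.05 s.
At the end, for the whole second after the job is handed in: The tray rests released in its own tub, its large compartment at the price-card end: seated within 10 mm of the full depth, within 15 mm of the tub's centre, within 10 degrees of the tub's direction, level within 6 degrees, at rest (z of tray in the frame of tub below 0.014 m and horizontal distance between tray and tub below 0.015 m and x of tray_big_end in the frame of tub above 0.055 m and angle between the x axis of tray and the x axis of tub, either way round below 0.175 rad and angle between tray's own z axis and vertical below 0.1 rad and linear speed of tray below 0.02 m/s); the robot touches nothing.
It fails at once if the other tray is moved by more than 25 mm (distance of other_tray from where it was at the start of the episode above 0.025 m).
It also fails if it takes over 42 s, if anything falls off the work surface, if the arm or the gripper's body presses on something with over 40 N, if the wrist force passes 120 N, or if a joint passes its speed limit or range.

ROBOT

A 6-joint arm with a two-finger parallel gripper is mounted at the origin on the work surface. World frame = base frame: x ahead of the robot, y to its left, z up, the work surface at z = 0. Lengths are in m, angles in rad, forces in N, time in s.
With the tool pointing down it reaches from about 0.35 to 0.975 m from the base axis. Payload 4.9 kg.
Tool frame: the origin (TCP) lies midway between the tips of the shut fingers; the grasp point (between the pads) lies 19 mm behind it; z points along the fingers, y is the direction in which the jaws open and shut (so a half turn about z gives the same grasp; the last joint's range is limited). The gripper opens to 85 mm and grips with 20 to 120 N. Pads are 22 mm wide; open, the fingers measure 114 mm over their backs; the gripper's body (76 mm by 85 mm) begins 54 mm behind the grasp point. The pads swing forward as they close: fully open they stand 13 mm farther back than shut.
Start: joints at [1.087, 0.053, 1.613, -0, 1.476, -0.119], TCP at [0.223, 0.584, 0.231] pointing down, gripper open.
Joint ranges: [-3.01, 3.01], [-1.01, 2.22], [0.06, 2.58], [-1.02, 4.17], [0.09, 2.62], [-3.14, 3.14]. Speed limits (rad/s): [2.57, 2.57, 3.14, 3.14, 3.14, 3.14].

INTERFACE

Orientations are given as a unit quaternion [w, x, y, z].
In Python, from plant import manip gives the robot as it stands. The module is installed in compiled form; this text tells all that it offers.
- The arm moves only by the tool move_arm, never from a script. Its argument "rows" is a list of rows, each an object of numbers: "tx", "ty", "tz": the shift along the tool's x, y, z in m; "ax", "ay", "az": the turn, a rotation vector about the tool's x, y, z in degrees; "jaw": the closure in counts, from 0 (fully open) to 255 (shut). In form: [{"tx": .., "ty": .., "tz": .., "ax": .., "ay": .., "az": .., "jaw": ..}, ...]. A call has 1 to 12 rows; each row shifts and turns the pose as measured when the row begins, along the tool's axes as they then stand; what a row does not reach is not made up. A row lasts 1/10 s, in which the tool goes at most 50 mm and 8.59 degrees, less where a joint would pass 70% of its speed; a pose out of reach is approached as far as the arm can. A call with a gripper value outside its range is refused whole. The fingers move at their own pace and stop on an object; the grip force is fixed at half the most. Time passes only in rows, so rows that do not move let the fingers close. It gives the time, the measured TCP pose, the force and the opening at its end, in the units of the state.
- manip.state(): the state, without advancing time (a new reading comes with each control period).
- manip.grab_frame(name): name is "scene" or "top"; returns a dict with "color" (420x560x3 uint8, red, green, blue), "intrinsics" (3x3 intrinsics, pixels), "R" (3x3) and "t" (3): a world point X has camera coordinates R X + t. Camera axes: x right, y down, z forward; pixel columns grow to the right and rows downward; lengths in m; the calibration is good to about 2 mm. A picture is of the moment at which its call begins. There is no depth.
- manip.job_done(): hands the job in, once; it reports no verdict.
The state is a dict: "time": time; "joint_pos": joint angles; "joint_vel": joint speeds; "joint_efforts": joint torques, N m; "tool_pos": TCP position; "tool_rot": TCP orientation; "contact_force": force on the tool from outside, world axes, zero at the start; "ft_torque": the same for the moment, N m; "gripper_width": opening from 0.0 (shut) to 1.0 (fully open).
Only numpy, scipy, OpenCV 4.12 (cv2) and the standard library are available. Lean on these libraries where they do the work, as an engineer would, in place of code of your own. Each camera call takes 0.05 s, during which the arm holds its last target.

## Working session

There is one attempt and no reset: what is moved stays moved. The work goes in short steps, Python scripts to look and compute and a tool call to move; the robot and the scene stay as the last step left them, time stands still between calls to the robot, and variables do not carry over. Pictures are saved under pics/ and viewed, and the job is handed in when it is done.

Besides the shell and the picture viewer there is one more tool, called after "Call:" by a JSON object that holds its "method" and its "body". move_arm: Moves the arm, as the interface text tells. Its arguments: {"type":"object","properties":{"rows":{"type":"array"}},"required":["rows"]}

```bash
mkdir -p pics; python3 - <<'E'
from plant import manip
import cv2,numpy as np,pickle
for n in("scene","top"):
    f=manip.grab_frame(n); cv2.imwrite(f"pics/{n}0.png",f["color"][:,:,::-1]); pickle.dump(f,open(f"{n}0.pkl","wb"))
    print(n,f["intrinsics"][0],f["intrinsics"][1],-f["R"].T@f["t"],f["R"])
print(manip.state())
E
```

```text
scene [405.93968168   0.         279.39835287] [  0.         405.93968168 206.77943439] [1.00799798 0.16942462 0.99568927] [[ 0.04131375  0.99914259 -0.00269309]
 [ 0.85788358 -0.03685425 -0.51252075]
 [-0.51218057  0.0188638  -0.85867062]]
top [518.31757574   0.         272.68815621] [  0.         518.31757574 209.60918511] [0.23600625 0.20931239 1.71537759] [[-7.22240293e-04 -9.99975632e-01 -6.94368142e-03]
 [-9.93493683e-01  1.50830523e-03 -1.13877244e-01]
 [ 1.13884942e-01  6.81625689e-03 -9.93470563e-01]]
{'time': 0.1, 'joint_pos': array([ 1.08700652e+00,  5.32942702e-02,  1.61416805e+00, -8.94089057e-06,
        1.47599292e+00, -1.18974754e-01]), 'joint_vel': array([-0.00028493, -0.00199124, -0.0053053 ,  0.00209075, -0.00240831,
        0.00119394]), 'joint_efforts': array([ 4.01765465e-04, -3.94901526e+01, -3.71362495e+01, -3.06416609e-05,
        3.88941611e-03,  1.64034486e-05]), 'tool_pos': array([0.22270709, 0.58336829, 0.23017704]), 'tool_rot': array([-2.72196537e-04,  1.81397182e-01,  9.83409475e-01, -8.90639420e-04]), 'contact_force': array([-0.39326787, -0.23263053,  0.48583123]), 'ft_torque': array([ 0.03674748, -0.00197001,  0.02236034]), 'gripper_width': 0.9980556436599837}
```

View pics/scene0.png

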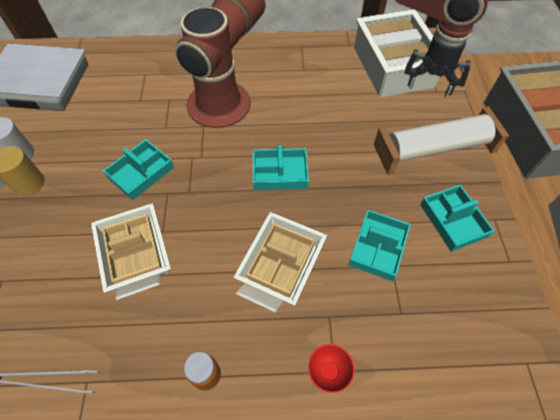

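View pics/top0.png

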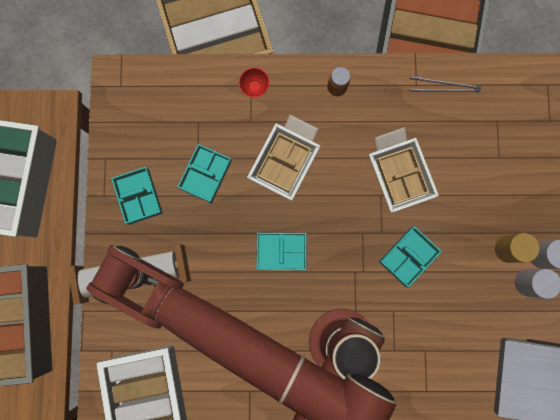

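```bash
python3 - <<'E'
import cv2
a=cv2.imread("pics/top0.png"); s=cv2.imread("pics/scene0.png")
k=dict(fx=5,fy=5,interpolation=cv2.INTER_CUBIC)
x=cv2.resize(a[110:215,240:330],None,**k); y=cv2.resize(a[120:220,360:445],None,**k)
import numpy as np
h=max(x.shape[0],y.shape[0]); pad=lambda i:cv2.copyMakeBorder(i,0,h-i.shape[0],0,0,0)
o=cv2.hconcat([pad(x),pad(y)]); cv2.imwrite("pics/ztop.png",cv2.resize(o,None,fx=.85,fy=.85)); print(o.shape)
x=cv2.resize(s[200:320,80:180],None,fx=4,fy=4,interpolation=2); y=cv2.resize(s[200:320,230:330],None,fx=4,fy=4,interpolation=2)
cv2.imwrite("pics/zsc.png",cv2.hconcat([x,y]))
E
```

```text
(525, 875, 3)
```

View pics/ztop.png

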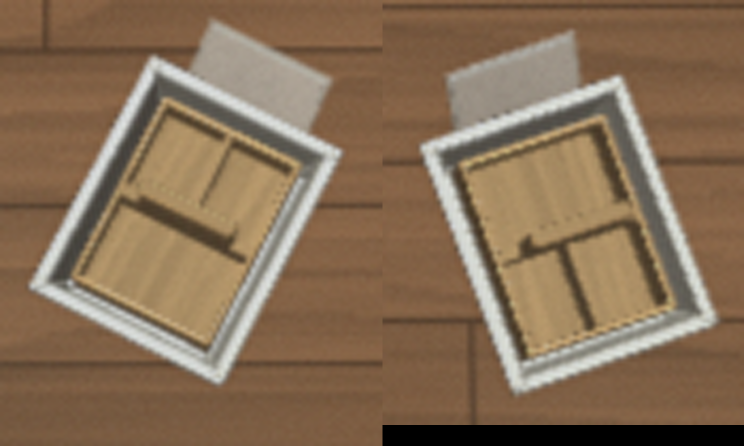

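View pics/zsc.png

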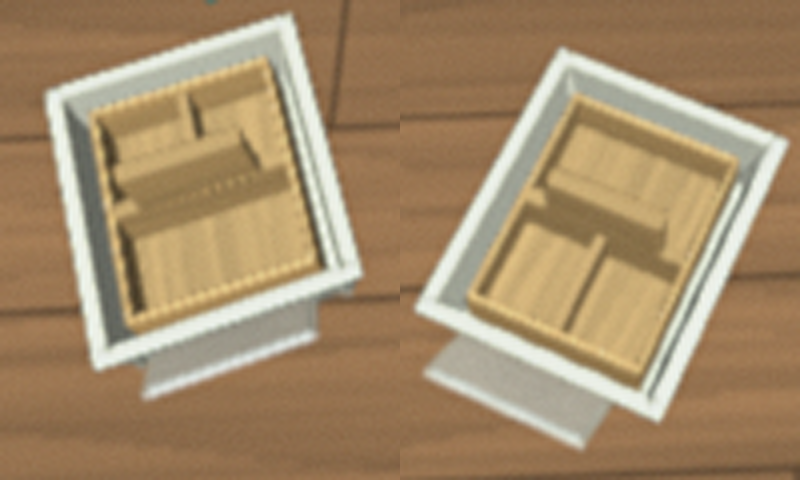

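The back-to-front tray is the left one in the top view (centre ~ (284,161); scene ~ (282,258)): its two small compartments lie at the card end. The other tub (top (403,174)) has its large compartment at the card. Next I measure the rim.

```bash
cat > h.py <<'E'
import cv2,numpy as np,pickle
def ray(f,px,z):
    K=f["intrinsics"];R=f["R"];C=-R.T@f["t"]
    px=np.atleast_2d(px).astype(float)
    d=(R.T@np.linalg.inv(K)@np.c_[px,np.ones(len(px))].T).T
    return C+d*((z-C[2])/d[:,2])[:,None]
E
python3 - <<'E'
from h import *
roi={"top":(240,110,330,215),"scene":(228,205,335,318)}
for n,(x0,y0,x1,y1) in roi.items():
    f=pickle.load(open(n+"0.pkl","rb")); c=cv2.resize(f["color"][y0:y1,x0:x1],None,fx=4,fy=4,interpolation=cv2.INTER_CUBIC)
    hsv=cv2.cvtColor(c,cv2.COLOR_RGB2HSV)
    m=((hsv[...,1]<50)&(hsv[...,2]>195)).astype(np.uint8)
    cs,hi=cv2.findContours(m,cv2.RETR_CCOMP,cv2.CHAIN_APPROX_NONE)
    for i,k in enumerate(cs):
        if cv2.contourArea(k)<4000: continue
        p=(k[:,0,:]+.5)/4-.5+[x0,y0]
        w=ray(f,p,.05)[:,:2].astype(np.float32)
        r=cv2.minAreaRect(cv2.convexHull(w)*1000); b=cv2.boxPoints(r)
        print(n,"hole" if hi[0][i][3]>=0 else "outer",r,b.round(0).tolist())
    cv2.imwrite(f"pics/m_{n}.png",m*255)
    # fin top: tray wood mask
    m=cv2.inRange(hsv,(10,70,120),(30,170,255)); cv2.imwrite(f"pics/w_{n}.png",m)
E
```

```text
top outer ((586.8927001953125, 185.8168182373047), (162.81539916992188, 203.22982788085938), 62.497802734375) [[459.0, 161.0], [639.0, 67.0], [715.0, 211.0], [534.0, 305.0]]
scene outer ((587.0653686523438, 188.8899688720703), (166.27471923828125, 206.82681274414062), 62.45368576049805) [[457.0, 163.0], [640.0, 67.0], [717.0, 215.0], [534.0, 310.0]]
scene hole ((587.111083984375, 189.08181762695312), (147.55857849121094, 187.75770568847656), 62.34036636352539) [[470.0, 167.0], [636.0, 80.0], [705.0, 211.0], [538.0, 298.0]]
```

Call:
{"method": "move_arm", "body": {"rows": [{"tx": -0.04, "ty": -0.02, "jaw": 0}, {"tx": -0.04, "ty": -0.02, "jaw": 0}, {"tx": -0.04, "ty": -0.02, "jaw": 0}, {"tx": -0.04, "ty": -0.02, "jaw": 0}, {"tx": -0.04, "ty": -0.02, "jaw": 0}, {"tx": -0.04, "ty": -0.02, "jaw": 0}, {"tx": -0.04, "ty": -0.02, "jaw": 0}, {"tx": -0.04, "ty": -0.02, "jaw": 0}, {"tx": -0.04, "ty": -0.02, "jaw": 0}, {"tx": -0.04, "ty": -0.02, "jaw": 0}, {"tx": -0.04, "ty": -0.02, "jaw": 0}, {"tx": -0.02, "ty": -0.01, "jaw": 0}]}}

```text
schema error: expected keys tx, ty, tz, ax, ay, az, jaw
```

Call:
{"method": "move_arm", "body": {"rows": [{"az": -8.5, "jaw": 0}, {"az": -8.5, "jaw": 0}, {"az": -8.5, "jaw": 0}, {"az": -8.5, "jaw": 0}, {"az": -8.5, "jaw": 0}, {"az": -8.5, "jaw": 0}, {"az": -8.5, "jaw": 0}, {"az": -8.5, "jaw": 0}, {"az": -8.5, "jaw": 0}, {"jaw": 0}]}}

```text
schema error: expected keys tx, ty, tz, ax, ay, az, jaw
```

Call:
{"method": "move_arm", "body": {"rows": [{"tx": -0.04, "ty": -0.02, "tz": 0, "ax": 0, "ay": 0, "az": 0, "jaw": 0}, {"tx": -0.04, "ty": -0.02, "tz": 0, "ax": 0, "ay": 0, "az": 0, "jaw": 0}, {"tx": -0.04, "ty": -0.02, "tz": 0, "ax": 0, "ay": 0, "az": 0, "jaw": 0}, {"tx": -0.04, "ty": -0.02, "tz": 0, "ax": 0, "ay": 0, "az": 0, "jaw": 0}, {"tx": -0.04, "ty": -0.02, "tz": 0, "ax": 0, "ay": 0, "az": 0, "jaw": 0}, {"tx": -0.04, "ty": -0.02, "tz": 0, "ax": 0, "ay": 0, "az": 0, "jaw": 0}, {"tx": -0.04, "ty": -0.02, "tz": 0, "ax": 0, "ay": 0, "az": 0, "jaw": 0}, {"tx": -0.04, "ty": -0.02, "tz": 0, "ax": 0, "ay": 0, "az": 0, "jaw": 0}, {"tx": -0.04, "ty": -0.02, "tz": 0, "ax": 0, "ay": 0, "az": 0, "jaw": 0}, {"tx": -0.04, "ty": -0.02, "tz": 0, "ax": 0, "ay": 0, "az": 0, "jaw": 0}, {"tx": -0.04, "ty": -0.02, "tz": 0, "ax": 0, "ay": 0, "az": 0, "jaw": 0}, {"tx": -0.02, "ty": -0.01, "tz": 0, "ax": 0, "ay": 0, "az": 0, "jaw": 0}]}}

```text
time: 1.3
tool_pos: [0.5788, 0.1913, 0.2229]
tool_rot: [-0.004, 0.177, 0.984, -0.004]
contact_force: [0.3, 0.2, -0.1]
gripper_width: 0.997
```

Call:
{"method": "move_arm", "body": {"rows": [{"tx": 0, "ty": 0, "tz": 0, "ax": 0, "ay": 0, "az": -8.5, "jaw": 0}, {"tx": 0, "ty": 0, "tz": 0, "ax": 0, "ay": 0, "az": -8.5, "jaw": 0}, {"tx": 0, "ty": 0, "tz": 0, "ax": 0, "ay": 0, "az": -8.5, "jaw": 0}, {"tx": 0, "ty": 0, "tz": 0, "ax": 0, "ay": 0, "az": -8.5, "jaw": 0}, {"tx": 0, "ty": 0, "tz": 0, "ax": 0, "ay": 0, "az": -8.5, "jaw": 0}, {"tx": 0, "ty": 0, "tz": 0, "ax": 0, "ay": 0, "az": -8.5, "jaw": 0}, {"tx": 0, "ty": 0, "tz": 0, "ax": 0, "ay": 0, "az": -8.5, "jaw": 0}, {"tx": 0, "ty": 0, "tz": 0, "ax": 0, "ay": 0, "az": -8.5, "jaw": 0}, {"tx": 0, "ty": 0, "tz": 0, "ax": 0, "ay": 0, "az": -8.5, "jaw": 0}, {"tx": 0, "ty": 0, "tz": 0, "ax": 0, "ay": 0, "az": 0, "jaw": 0}]}}

```text
time: 2.3
tool_pos: [0.5782, 0.1854, 0.2149]
tool_rot: [-0.011, -0.478, 0.878, 0.001]
contact_force: [0.2, 0.5, 0.0]
gripper_width: 0.999
```

```bash
cat > go.py <<'E'
import sys,numpy as np
from plant import manip
from scipy.spatial.transform import Rotation as Ro
def rel(x,y,z,yawy):
    s=manip.state(); R=Ro.from_quat(s["tool_rot"],scalar_first=True).as_matrix()
    a=np.radians(yawy); ty=np.array([np.cos(a),np.sin(a),0]); tz=np.array([0,0,-1.]); T=np.c_[np.cross(ty,tz),ty,tz]
    print("t",s["time"],"p",s["tool_pos"].round(4),"F",s["contact_force"].round(1),"w",round(s["gripper_width"],3),"j6",s["joint_pos"][5].round(2))
    print("shift mm",(R.T@(np.array([x,y,z])-s["tool_pos"])*1000).round(1),"turn",np.degrees(Ro.from_matrix(R.T@T).as_rotvec()).round(2), "yawy",np.degrees(np.arctan2(R[1,1],R[0,1])).round(1))
rel(*map(float,sys.argv[1:]))
E
python3 go.py .587 .1875 .050 152.5
```

```text
t 2.3 p [0.5782 0.1854 0.2149] F [0.2 0.5 0. ] w 0.999 j6 -2.38
shift mm [ -9.7  -8.3 164.6] turn [ 0.78 -1.05 -5.43] yawy 147.1
```

```bash
python3 - <<'E'
from h import *
f=pickle.load(open("top0.pkl","rb"))
p=np.array([(165,98),(303,160),(212,350),(72,272)])/4.25+[240,110]
w=ray(f,p,.044); print(w.round(3),w.mean(0),[np.linalg.norm(w[i]-w[i-1]).round(3) for i in range(4)])
f=pickle.load(open("scene0.pkl","rb"))
p=(np.array([(575,97),(738,160),(640,388),(468,300)])-[400,0])/4+[230,200]
w=ray(f,p,.044); print(w.round(3),w.mean(0),[np.linalg.norm(w[i]-w[i-1]).round(3) for i in range(4)])
E
```

```text
[[0.682 0.2   0.044]
 [0.633 0.094 0.044]
 [0.484 0.165 0.044]
 [0.545 0.272 0.044]] [0.58589077 0.18273489 0.044     ] [np.float64(0.155), np.float64(0.118), np.float64(0.165), np.float64(0.124)]
[[0.494 0.173 0.044]
 [0.545 0.277 0.044]
 [0.694 0.205 0.044]
 [0.634 0.102 0.044]] [0.59175606 0.1894396  0.044     ] [np.float64(0.157), np.float64(0.116), np.float64(0.166), np.float64(0.12)]
```

Call:
{"method": "move_arm", "body": {"rows": [{"tx": -0.01, "ty": -0.008, "tz": 0.02, "ax": 0.8, "ay": -1, "az": -5.4, "jaw": 0}, {"tx": 0, "ty": 0, "tz": 0.04, "ax": 0, "ay": 0, "az": 0, "jaw": 0}, {"tx": 0, "ty": 0, "tz": 0, "ax": 0, "ay": 0, "az": 0, "jaw": 0}]}}

```text
time: 2.6
tool_pos: [0.5906, 0.1894, 0.1537]
tool_rot: [0.001, -0.516, 0.857, -0.001]
contact_force: [-0.9, 0.9, -0.3]
gripper_width: 1.002
```

```bash
python3 go.py .587 .1875 .050 152.5
```

```text
t 2.6 p [0.5906 0.1894 0.1537] F [-0.9  0.9 -0.3] w 1.002 j6 -2.46
shift mm [  3.5   2.5 103.7] turn [-0.12  0.04 -0.35] yawy 152.1
```

Call:
{"method": "move_arm", "body": {"rows": [{"tx": 0.003, "ty": 0.0015, "tz": 0.03, "ax": 0, "ay": 0, "az": -0.4, "jaw": 0}, {"tx": 0, "ty": 0, "tz": 0.02, "ax": 0, "ay": 0, "az": 0, "jaw": 0}, {"tx": 0, "ty": 0, "tz": 0, "ax": 0, "ay": 0, "az": 0, "jaw": 0}]}}

```text
time: 2.9
tool_pos: [0.5896, 0.1878, 0.1063]
tool_rot: [0.002, -0.516, 0.856, -0.001]
contact_force: [-0.1, 0.5, -0.2]
gripper_width: 0.998
```

```bash
python3 go.py .588 .187 .051 152.5;python3 - <<'E'
from plant import manip
import cv2
for n in("scene","top"):
    c=manip.grab_frame(n)["color"][:,:,::-1]
    c=c[180:330,190:370] if n=="scene" else c[90:240,220:360]
    cv2.imwrite(f"pics/{n}1.png",cv2.resize(c,None,fx=4,fy=4,interpolation=2))
E
```

```text
t 2.9 p [0.5896 0.1878 0.1063] F [-0.1  0.5 -0.2] w 0.998 j6 -2.47
shift mm [ 1.6  1.3 55.3] turn [-0.27  0.16 -0.33] yawy 152.2
```

View pics/scene1.png

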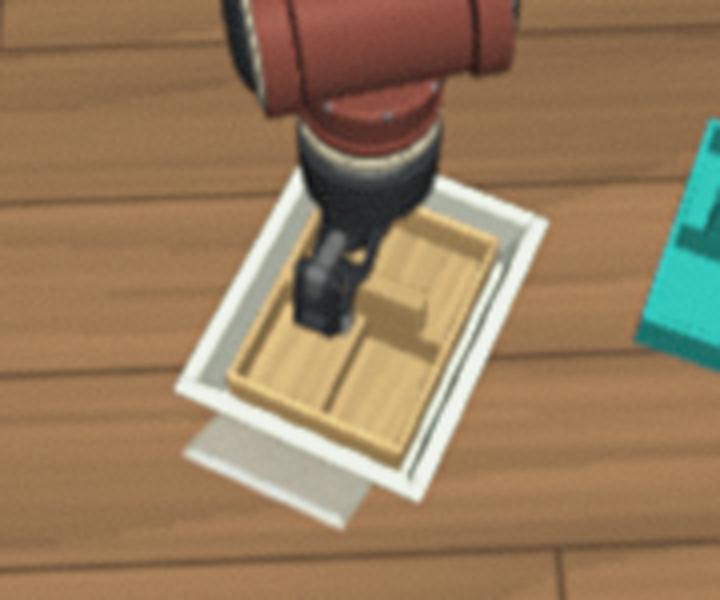

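The scene view shows the tool above the fin with the fingers straddling it along the tub's x (near finger at ~(322,300), fin right of it at ~(400,300)), consistent with the measurement. I go down.

Call:
{"method": "move_arm", "body": {"rows": [{"tx": 0.0015, "ty": 0.0015, "tz": 0.02, "ax": -0.3, "ay": 0.2, "az": -0.4, "jaw": 0}, {"tx": 0, "ty": 0, "tz": 0.02, "ax": 0, "ay": 0, "az": 0, "jaw": 0}, {"tx": 0, "ty": 0, "tz": 0.012, "ax": 0, "ay": 0, "az": 0, "jaw": 0}, {"tx": 0, "ty": 0, "tz": 0, "ax": 0, "ay": 0, "az": 0, "jaw": 0}]}}

```text
time: 3.4
tool_pos: [0.5936, 0.1884, 0.0605]
tool_rot: [0.006, -0.519, 0.855, -0.002]
contact_force: [0.7, -0.4, -0.2]
gripper_width: 1.001
```

```bash
python3 go.py .588 .187 .051 152.5
```

```text
t 3.4 p [0.5936 0.1884 0.0605] F [ 0.7 -0.4 -0.2] w 1.001 j6 -2.47
shift mm [3.9 4.4 9.4] turn [-0.6   0.46  0.07] yawy 152.6
```

Call:
{"method": "move_arm", "body": {"rows": [{"tx": 0.004, "ty": 0.0045, "tz": 0.008, "ax": -0.6, "ay": 0.5, "az": 0, "jaw": 0}, {"tx": 0, "ty": 0, "tz": 0, "ax": 0, "ay": 0, "az": 0, "jaw": 0}]}}

```text
time: 3.6
tool_pos: [0.5879, 0.1869, 0.0525]
tool_rot: [-0.0, -0.519, 0.855, -0.0]
contact_force: [0.2, -0.3, -1.3]
gripper_width: 1.002
```

```bash
python3 go.py .588 .187 .051 152.5
```

```text
t 3.6 p [0.5879 0.1869 0.0525] F [ 0.2 -0.3 -1.3] w 1.002 j6 -2.48
shift mm [-0.2 -0.1  1.5] turn [ 0.02 -0.06  0.06] yawy 152.6
```

Call:
{"method": "move_arm", "body": {"rows": [{"tx": 0, "ty": 0, "tz": 0, "ax": 0, "ay": 0, "az": 0, "jaw": 255}, {"tx": 0, "ty": 0, "tz": 0, "ax": 0, "ay": 0, "az": 0, "jaw": 255}, {"tx": 0, "ty": 0, "tz": 0, "ax": 0, "ay": 0, "az": 0, "jaw": 255}, {"tx": 0, "ty": 0, "tz": 0, "ax": 0, "ay": 0, "az": 0, "jaw": 255}, {"tx": 0, "ty": 0, "tz": 0, "ax": 0, "ay": 0, "az": 0, "jaw": 255}, {"tx": 0, "ty": 0, "tz": 0, "ax": 0, "ay": 0, "az": 0, "jaw": 255}, {"tx": 0, "ty": 0, "tz": 0, "ax": 0, "ay": 0, "az": 0, "jaw": 255}, {"tx": 0, "ty": 0, "tz": 0, "ax": 0, "ay": 0, "az": 0, "jaw": 255}]}}

```text
time: 4.4
tool_pos: [0.5892, 0.1874, 0.0551]
tool_rot: [0.001, -0.519, 0.855, -0.0]
contact_force: [-0.9, 0.1, 0.4]
gripper_width: 0.157
```

```bash
python3 go.py .588 .187 .051 152.5
```

```text
t 4.4 p [0.5892 0.1874 0.0551] F [-0.9  0.1  0.4] w 0.157 j6 -2.47
shift mm [0.9 0.9 4.1] turn [-0.11  0.09  0.05] yawy 152.6
```

Call:
{"method": "move_arm", "body": {"rows": [{"tx": 0, "ty": 0, "tz": -0.008, "ax": 0, "ay": 0, "az": 0, "jaw": 255}, {"tx": 0, "ty": 0, "tz": -0.015, "ax": 0, "ay": 0, "az": 0, "jaw": 255}, {"tx": 0, "ty": 0, "tz": -0.02, "ax": 0, "ay": 0, "az": 0, "jaw": 255}, {"tx": 0, "ty": 0, "tz": -0.02, "ax": 0, "ay": 0, "az": 0, "jaw": 255}, {"tx": 0, "ty": 0, "tz": -0.02, "ax": 0, "ay": 0, "az": 0, "jaw": 255}, {"tx": 0, "ty": 0, "tz": -0.02, "ax": 0, "ay": 0, "az": 0, "jaw": 255}, {"tx": 0, "ty": 0, "tz": -0.015, "ax": 0, "ay": 0, "az": 0, "jaw": 255}, {"tx": 0, "ty": 0, "tz": 0, "ax": 0, "ay": 0, "az": 0, "jaw": 255}]}}

```text
time: 5.2
tool_pos: [0.5863, 0.1867, 0.1791]
tool_rot: [-0.002, -0.519, 0.855, 0.0]
contact_force: [0.6, 0.0, -3.4]
gripper_width: 0.156
```

```bash
python3 go.py .588 .187 .165 152.5; python3 - <<'E'
from plant import manip
import cv2
c=manip.grab_frame("scene")["color"][:,:,::-1]
cv2.imwrite(f"pics/scene2.png",cv2.resize(c[150:330,170:380],None,fx=3.3,fy=3.3,interpolation=2))
E
```

```text
t 5.2 p [0.5863 0.1867 0.1791] F [ 0.6  0.  -3.4] w 0.156 j6 -2.47
shift mm [-1.1 -1.4 14.1] turn [ 0.12 -0.13  0.06] yawy 152.6
```

View pics/scene2.png

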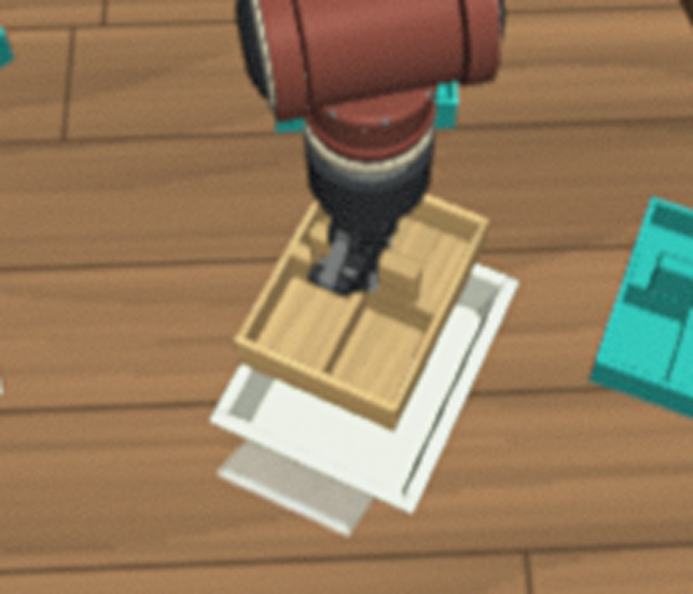

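The tray is lifted level and clear above the tub (corners ~(238,345), (395,415), (487,222)), small compartments still toward the card. Now the half turn.

Call:
{"method": "move_arm", "body": {"rows": [{"tx": 0, "ty": 0, "tz": 0, "ax": 0, "ay": 0, "az": 4, "jaw": 255}, {"tx": 0, "ty": 0, "tz": 0, "ax": 0, "ay": 0, "az": 8, "jaw": 255}, {"tx": 0, "ty": 0, "tz": 0, "ax": 0, "ay": 0, "az": 8, "jaw": 255}, {"tx": 0, "ty": 0, "tz": 0, "ax": 0, "ay": 0, "az": 8, "jaw": 255}, {"tx": 0, "ty": 0, "tz": 0, "ax": 0, "ay": 0, "az": 8, "jaw": 255}, {"tx": 0, "ty": 0, "tz": 0, "ax": 0, "ay": 0, "az": 8, "jaw": 255}, {"tx": 0, "ty": 0, "tz": 0, "ax": 0, "ay": 0, "az": 8, "jaw": 255}, {"tx": 0, "ty": 0, "tz": 0, "ax": 0, "ay": 0, "az": 8, "jaw": 255}, {"tx": 0, "ty": 0, "tz": 0, "ax": 0, "ay": 0, "az": 8, "jaw": 255}, {"tx": 0, "ty": 0, "tz": 0, "ax": 0, "ay": 0, "az": 8, "jaw": 255}, {"tx": 0, "ty": 0, "tz": 0, "ax": 0, "ay": 0, "az": 8, "jaw": 255}, {"tx": 0, "ty": 0, "tz": 0, "ax": 0, "ay": 0, "az": 4, "jaw": 255}]}}

```text
time: 6.45
tool_pos: [0.5743, 0.1841, 0.1564]
tool_rot: [-0.017, 0.252, 0.968, -0.009]
contact_force: [0.6, 0.6, -3.8]
gripper_width: 0.154
```

```bash
python3 go.py .588 .187 .165 -27.5
```

```text
t 6.45 p [0.5743 0.1841 0.1564] F [ 0.6  0.6 -3.8] w 0.154 j6 -0.87
shift mm [-10.3   8.9  -9.1] turn [-2.45 -0.19 88.34] yawy 60.9
```

Call:
{"method": "move_arm", "body": {"rows": [{"tx": -0.01, "ty": 0.009, "tz": -0.012, "ax": -2.4, "ay": 0, "az": 0, "jaw": 255}, {"tx": 0, "ty": 0, "tz": -0.001, "ax": 0, "ay": 0, "az": 8, "jaw": 255}, {"tx": 0, "ty": 0, "tz": -0.001, "ax": 0, "ay": 0, "az": 8, "jaw": 255}, {"tx": 0, "ty": 0, "tz": -0.001, "ax": 0, "ay": 0, "az": 8, "jaw": 255}, {"tx": 0, "ty": 0, "tz": -0.001, "ax": 0, "ay": 0, "az": 8, "jaw": 255}, {"tx": 0, "ty": 0, "tz": -0.001, "ax": 0, "ay": 0, "az": 8, "jaw": 255}, {"tx": 0, "ty": 0, "tz": -0.001, "ax": 0, "ay": 0, "az": 8, "jaw": 255}, {"tx": 0, "ty": 0, "tz": -0.001, "ax": 0, "ay": 0, "az": 8, "jaw": 255}, {"tx": 0, "ty": 0, "tz": -0.001, "ax": 0, "ay": 0, "az": 8, "jaw": 255}, {"tx": 0, "ty": 0, "tz": -0.001, "ax": 0, "ay": 0, "az": 8, "jaw": 255}, {"tx": 0, "ty": 0, "tz": -0.001, "ax": 0, "ay": 0, "az": 8, "jaw": 255}, {"tx": 0, "ty": 0, "tz": 0, "ax": 0, "ay": 0, "az": 4, "jaw": 255}]}}

```text
time: 7.65
tool_pos: [0.5762, 0.1841, 0.1547]
tool_rot: [-0.023, 0.852, 0.524, -0.017]
contact_force: [-0.4, 0.5, -2.6]
gripper_width: 0.158
```

```bash
python3 go.py .588 .187 .165 -27.5
```

```text
t 7.65 p [0.5762 0.1841 0.1547] F [-0.4  0.5 -2.6] w 0.158 j6 0.63
shift mm [  7.8   8.6 -10.8] turn [-3.3   0.31  0.67] yawy -26.8
```

Call:
{"method": "move_arm", "body": {"rows": [{"tx": 0.008, "ty": 0.0085, "tz": 0, "ax": -3.3, "ay": 0.3, "az": 0.7, "jaw": 255}, {"tx": 0, "ty": 0, "tz": 0, "ax": 0, "ay": 0, "az": 0, "jaw": 255}, {"tx": 0, "ty": 0, "tz": 0, "ax": 0, "ay": 0, "az": 0, "jaw": 255}]}}

```text
time: 7.95
tool_pos: [0.5846, 0.1866, 0.149]
tool_rot: [-0.001, 0.855, 0.518, -0.004]
contact_force: [-0.5, 0.4, -3.5]
gripper_width: 0.156
```

```bash
python3 go.py .588 .187 .155 -27.5; python3 - <<'E'
from plant import manip
import cv2,pickle
f=manip.grab_frame("scene");c=f["color"][:,:,::-1];pickle.dump(f,open("scene3.pkl","wb"))
cv2.imwrite(f"pics/scene3.png",cv2.resize(c[180:330,200:360],None,fx=4,fy=4,interpolation=2))
f=manip.grab_frame("top");c=f["color"][:,:,::-1]
cv2.imwrite(f"pics/top3.png",cv2.resize(c[90:240,210:370],None,fx=4,fy=4,interpolation=2))
E
```

```text
t 7.95 p [0.5846 0.1866 0.149 ] F [-0.5  0.4 -3.5] w 0.156 j6 0.67
shift mm [ 1.9  2.8 -6. ] turn [-0.35  0.34 -0.11] yawy -27.6
```

View pics/scene3.png

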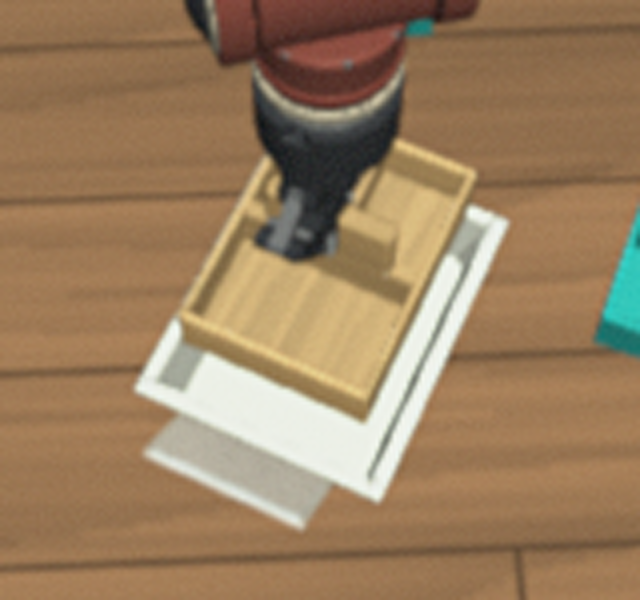

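View pics/top3.png

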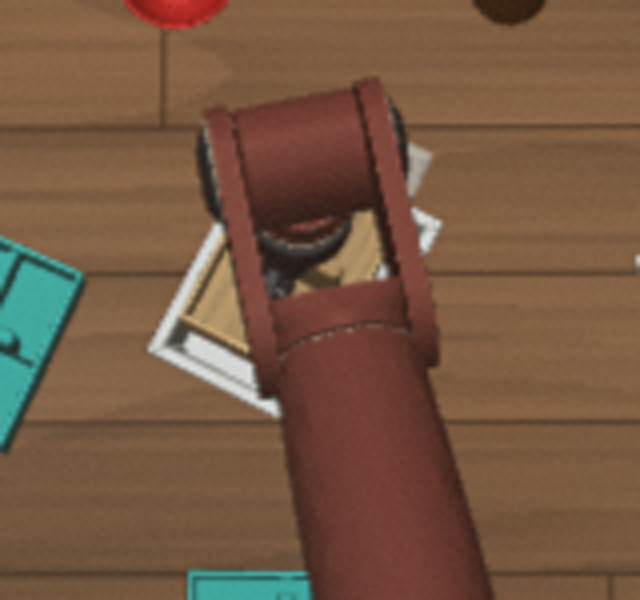

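```bash
python3 - <<'E'
from h import *
f=pickle.load(open("scene3.pkl","rb"))
p=np.array([(183,318),(366,403),(476,173)])/4+[200,180]
w=ray(f,p,.138); print(w.round(3), np.linalg.norm(w[0]-w[1]),np.linalg.norm(w[1]-w[2]),"centre",(w[0]+w[2])/2)
d=w[1]-w[2];print(np.degrees(np.arctan2(d[1],d[0])))
E
```

```text
[[0.633 0.106 0.138]
 [0.689 0.207 0.138]
 [0.547 0.281 0.138]] 0.11561122525778211 0.16024656552305203 centre [0.58986935 0.19353697 0.138     ]
-27.57884499901138
```

```bash
python3 - <<'E'
from h import *
f=pickle.load(open("scene3.pkl","rb"))
p=np.array([(236,343),(396,417),(488,221)])/3.3+[170,150]
w=ray(f,p,.168); print(w.round(3), np.linalg.norm(w[0]-w[1]),np.linalg.norm(w[1]-w[2]),"centre",(w[0]+w[2])/2)
print("offset before",((w[0]+w[2])/2)[:2]-[.5863,.1867], "after",np.array([.5899,.1935])-[.5846,.1866])
E
```

```text
[[0.633 0.099 0.168]
 [0.69  0.203 0.168]
 [0.546 0.276 0.168]] 0.1192716432019734 0.16133269384813773 centre [0.58923202 0.18743836 0.168     ]
offset before [0.00293202 0.00073836] after [0.0053 0.0069]
```

```bash
python3 go.py .586 .1845 .055 -27.5
```

```text
t 8.05 p [0.5848 0.1865 0.1493] F [-0.3 -0.4 -3.4] w 0.156 j6 0.67
shift mm [-0.8  2.5 94.3] turn [-0.32  0.32 -0.13] yawy -27.6
```

Call:
{"method": "move_arm", "body": {"rows": [{"tx": -0.001, "ty": 0.0025, "tz": 0.01, "ax": -0.3, "ay": 0.3, "az": 0, "jaw": 255}, {"tx": 0, "ty": 0, "tz": 0.015, "ax": 0, "ay": 0, "az": 0, "jaw": 255}, {"tx": 0, "ty": 0, "tz": 0.01, "ax": 0, "ay": 0, "az": 0, "jaw": 255}, {"tx": 0, "ty": 0, "tz": 0, "ax": 0, "ay": 0, "az": 0, "jaw": 255}]}}

```text
time: 8.45
tool_pos: [0.5859, 0.1835, 0.1103]
tool_rot: [-0.001, 0.856, 0.518, -0.001]
contact_force: [-0.3, -0.2, -3.0]
gripper_width: 0.157
```

```bash
python3 go.py .586 .1845 .055 -27.5
```

```text
t 8.45 p [0.5859 0.1835 0.1103] F [-0.3 -0.2 -3. ] w 0.157 j6 0.66
shift mm [ 0.9 -0.3 55.3] turn [-0.12  0.06 -0.16] yawy -27.7
```

Call:
{"method": "move_arm", "body": {"rows": [{"tx": 0.001, "ty": 0, "tz": 0.01, "ax": -0.1, "ay": 0, "az": -0.2, "jaw": 255}, {"tx": 0, "ty": 0, "tz": 0.008, "ax": 0, "ay": 0, "az": 0, "jaw": 255}, {"tx": 0, "ty": 0, "tz": 0, "ax": 0, "ay": 0, "az": 0, "jaw": 255}]}}

```text
time: 8.75
tool_pos: [0.586, 0.1844, 0.0898]
tool_rot: [-0.0, 0.855, 0.519, -0.001]
contact_force: [-0.9, -0.3, -5.2]
gripper_width: 0.155
```

```bash
python3 go.py .586 .1845 .055 -27.5; python3 - <<'E'
from plant import manip
import cv2,pickle
f=manip.grab_frame("scene");c=f["color"][:,:,::-1];pickle.dump(f,open("scene4.pkl","wb"))
cv2.imwrite(f"pics/scene4.png",cv2.resize(c[180:330,200:360],None,fx=4,fy=4,interpolation=2))
E
```

```text
t 8.75 p [0.586  0.1844 0.0898] F [-0.9 -0.3 -5.2] w 0.155 j6 0.66
shift mm [ 0.2 -0.  34.8] turn [-0.08  0.11  0.06] yawy -27.4
```

View pics/scene4.png

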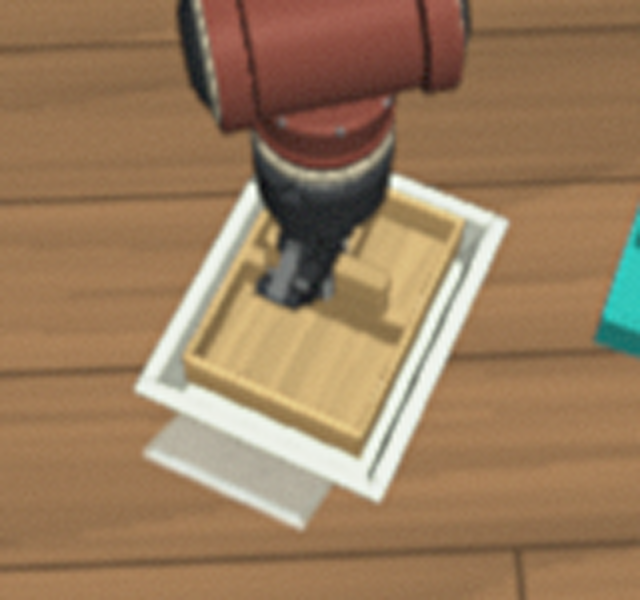

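The tray is inside the mouth (front corners ~(187,362), (360,445)), roughly centred, large compartment toward the card. I continue slowly.

Call:
{"method": "move_arm", "body": {"rows": [{"tx": 0, "ty": 0, "tz": 0.007, "ax": 0, "ay": 0, "az": 0, "jaw": 255}, {"tx": 0, "ty": 0, "tz": 0.006, "ax": 0, "ay": 0, "az": 0, "jaw": 255}, {"tx": 0, "ty": 0, "tz": 0, "ax": 0, "ay": 0, "az": 0, "jaw": 255}]}}

```text
time: 9.1
tool_pos: [0.5871, 0.1847, 0.0775]
tool_rot: [0.0, 0.855, 0.519, 0.0]
contact_force: [-0.6, 0.6, -3.4]
gripper_width: 0.154
```

```bash
python3 go.py .586 .1845 .055 -27.5
```

```text
t 9.1 p [0.5871 0.1847 0.0775] F [-0.6  0.6 -3.4] w 0.154 j6 0.66
shift mm [-0.7 -0.9 22.5] turn [0.05 0.   0.07] yawy -27.4
```

Call:
{"method": "move_arm", "body": {"rows": [{"tx": -0.0005, "ty": -0.001, "tz": 0.006, "ax": 0, "ay": 0, "az": 0, "jaw": 255}, {"tx": 0, "ty": 0, "tz": 0.005, "ax": 0, "ay": 0, "az": 0, "jaw": 255}, {"tx": 0, "ty": 0, "tz": 0, "ax": 0, "ay": 0, "az": 0, "jaw": 255}]}}

```text
time: 9.4
tool_pos: [0.5861, 0.1848, 0.0659]
tool_rot: [0.0, 0.855, 0.519, 0.001]
contact_force: [-0.7, -0.2, -4.1]
gripper_width: 0.158
```

```bash
python3 go.py .586 .1845 .055 -27.5
```

```text
t 9.4 p [0.5861 0.1848 0.0659] F [-0.7 -0.2 -4.1] w 0.158 j6 0.66
shift mm [-0.3 -0.  10.9] turn [ 0.08 -0.02  0.07] yawy -27.4
```

Call:
{"method": "move_arm", "body": {"rows": [{"tx": 0, "ty": 0, "tz": 0.004, "ax": 0, "ay": 0, "az": 0, "jaw": 255}, {"tx": 0, "ty": 0, "tz": 0.003, "ax": 0, "ay": 0, "az": 0, "jaw": 255}, {"tx": 0, "ty": 0, "tz": 0.001, "ax": 0, "ay": 0, "az": 0, "jaw": 255}]}}

```text
time: 9.7
tool_pos: [0.5864, 0.1848, 0.0576]
tool_rot: [0.001, 0.855, 0.519, 0.001]
contact_force: [-1.2, -0.2, -3.3]
gripper_width: 0.155
```

```bash
python3 go.py .586 .1845 .055 -27.5
```

```text
t 9.7 p [0.5864 0.1848 0.0576] F [-1.2 -0.2 -3.3] w 0.155 j6 0.66
shift mm [-0.5 -0.2  2.6] turn [ 0.11 -0.04  0.07] yawy -27.4
```

Call:
{"method": "move_arm", "body": {"rows": [{"tx": 0, "ty": 0, "tz": 0.002, "ax": 0, "ay": 0, "az": 0, "jaw": 255}, {"tx": 0, "ty": 0, "tz": 0.001, "ax": 0, "ay": 0, "az": 0, "jaw": 255}, {"tx": 0, "ty": 0, "tz": 0.001, "ax": 0, "ay": 0, "az": 0, "jaw": 255}]}}

```text
time: 10.0
tool_pos: [0.5866, 0.1848, 0.055]
tool_rot: [0.001, 0.855, 0.519, 0.0]
contact_force: [-5.2, -1.4, 6.2]
gripper_width: 0.157
```

```bash
python3 go.py .586 .1845 .055 -27.5
```

```text
t 10.0 p [0.5866 0.1848 0.055 ] F [-5.2 -1.4  6.2] w 0.157 j6 0.66
shift mm [-0.6 -0.4  0. ] turn [ 0.07 -0.01  0.07] yawy -27.4
```

It has touched down at the expected height with the load taken by the tub. Now release and retreat.

Call:
{"method": "move_arm", "body": {"rows": [{"tx": 0, "ty": 0, "tz": 0, "ax": 0, "ay": 0, "az": 0, "jaw": 0}, {"tx": 0, "ty": 0, "tz": 0, "ax": 0, "ay": 0, "az": 0, "jaw": 0}, {"tx": 0, "ty": 0, "tz": 0, "ax": 0, "ay": 0, "az": 0, "jaw": 0}, {"tx": 0, "ty": 0, "tz": 0, "ax": 0, "ay": 0, "az": 0, "jaw": 0}, {"tx": 0, "ty": 0, "tz": 0, "ax": 0, "ay": 0, "az": 0, "jaw": 0}, {"tx": 0, "ty": 0, "tz": 0, "ax": 0, "ay": 0, "az": 0, "jaw": 0}, {"tx": 0, "ty": 0, "tz": 0, "ax": 0, "ay": 0, "az": 0, "jaw": 0}]}}

```text
time: 10.7
tool_pos: [0.5896, 0.1854, 0.0576]
tool_rot: [0.002, 0.855, 0.519, 0.004]
contact_force: [-0.1, -0.2, -1.1]
gripper_width: 1.0
```

Call:
{"method": "move_arm", "body": {"rows": [{"tx": 0, "ty": 0, "tz": -0.01, "ax": 0, "ay": 0, "az": 0, "jaw": 0}, {"tx": 0, "ty": 0, "tz": -0.02, "ax": 0, "ay": 0, "az": 0, "jaw": 0}, {"tx": 0, "ty": 0, "tz": -0.03, "ax": 0, "ay": 0, "az": 0, "jaw": 0}, {"tx": 0, "ty": 0, "tz": -0.04, "ax": 0, "ay": 0, "az": 0, "jaw": 0}, {"tx": 0, "ty": 0, "tz": -0.04, "ax": 0, "ay": 0, "az": 0, "jaw": 0}, {"tx": 0, "ty": 0, "tz": -0.03, "ax": 0, "ay": 0, "az": 0, "jaw": 0}, {"tx": 0, "ty": 0, "tz": 0, "ax": 0, "ay": 0, "az": 0, "jaw": 0}]}}

```text
time: 11.4
tool_pos: [0.5871, 0.185, 0.2363]
tool_rot: [0.002, 0.855, 0.519, 0.003]
contact_force: [0.6, -0.1, 1.1]
gripper_width: 0.998
```

```bash
python3 go.py .3 .45 .25 -27.5
```

```text
t 11.4 p [0.5871 0.185  0.2363] F [ 0.6 -0.1  1.1] w 0.998 j6 0.66
shift mm [ 103.  -376.7  -15.6] turn [ 0.35 -0.24  0.07] yawy -27.4
```

Moving aside for a clear view from above.

Call:
{"method": "move_arm", "body": {"rows": [{"tx": 0.01, "ty": -0.035, "tz": 0, "ax": 0, "ay": 0, "az": 0, "jaw": 0}, {"tx": 0.01, "ty": -0.035, "tz": 0, "ax": 0, "ay": 0, "az": 0, "jaw": 0}, {"tx": 0.01, "ty": -0.035, "tz": 0, "ax": 0, "ay": 0, "az": 0, "jaw": 0}, {"tx": 0.01, "ty": -0.035, "tz": 0, "ax": 0, "ay": 0, "az": 0, "jaw": 0}, {"tx": 0.01, "ty": -0.035, "tz": 0, "ax": 0, "ay": 0, "az": 0, "jaw": 0}, {"tx": 0.01, "ty": -0.035, "tz": 0, "ax": 0, "ay": 0, "az": 0, "jaw": 0}, {"tx": 0.01, "ty": -0.035, "tz": 0, "ax": 0, "ay": 0, "az": 0, "jaw": 0}, {"tx": 0.01, "ty": -0.035, "tz": 0, "ax": 0, "ay": 0, "az": 0, "jaw": 0}, {"tx": 0.01, "ty": -0.035, "tz": 0, "ax": 0, "ay": 0, "az": 0, "jaw": 0}, {"tx": 0, "ty": 0, "tz": 0, "ax": 0, "ay": 0, "az": 0, "jaw": 0}]}}

```text
time: 12.4
tool_pos: [0.3394, 0.416, 0.2323]
tool_rot: [0.002, 0.856, 0.517, 0.003]
contact_force: [0.4, 0.3, 1.1]
gripper_width: 1.0
```

```bash
python3 - <<'E'
from plant import manip
import cv2,pickle
f=manip.grab_frame("scene");c=f["color"][:,:,::-1];pickle.dump(f,open("scene5.pkl","wb"))
a=cv2.resize(c[200:320,228:328],None,fx=4,fy=4,interpolation=2)
f=manip.grab_frame("top");c=f["color"][:,:,::-1];pickle.dump(f,open("top5.pkl","wb"))
b=cv2.resize(c[100:220,240:340],None,fx=4,fy=4,interpolation=2)
cv2.imwrite("pics/fin5.png",cv2.hconcat([a,b])); cv2.imwrite("pics/topfull5.png",c)
E
```

```text
(no output)
```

View pics/fin5.png

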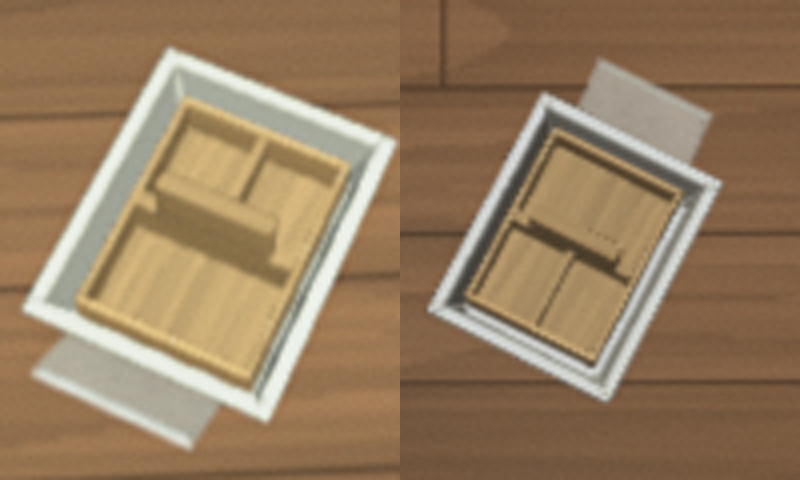

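View pics/topfull5.png

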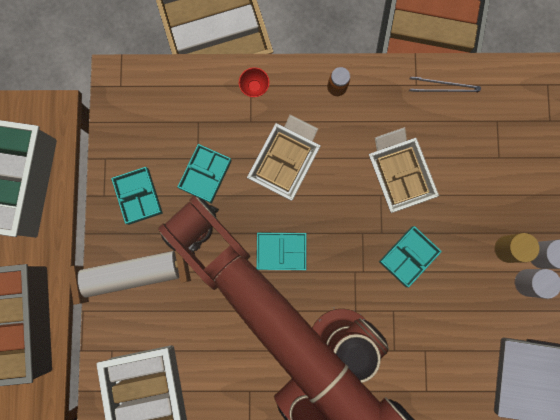

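```bash
python3 - <<'E'
from h import *
fs=pickle.load(open("scene5.pkl","rb"));ft=pickle.load(open("top5.pkl","rb"))
s=np.array([(188,98),(350,160),(252,385),(78,303)])/4+[228,200]
t=(np.array([(597,363),(467,296),(553,130),(681,193)])-[400,0])/4+[240,100]
P=lambda f:f["intrinsics"]@np.c_[f["R"],f["t"]]
X=cv2.triangulatePoints(P(fs),P(ft),s.T,t.T);X=(X[:3]/X[3]).T
print(X.round(3),X.mean(0));d=X[3]+X[2]-X[0]-X[1];print(np.degrees(np.arctan2(d[1],d[0])))
a=pickle.load(open("top0.pkl","rb"))["color"][110:220,360:445].astype(int);print("other diff",np.abs(a-ft["color"][110:220,360:445]).mean())
E
python3 -c "
from plant import manip
print(manip.job_done())"
```

```text
[[0.491 0.17  0.037]
 [0.545 0.276 0.045]
 [0.688 0.205 0.03 ]
 [0.632 0.099 0.036]] [0.58901091 0.18730485 0.03690091]
-26.595030270578857
other diff 2.0955793226381463
the job is handed in; nothing more can be done
None
```

The tray was lifted clear by its fin, turned half round about the vertical, and lowered back into its own tub. I released it only after it touched down: the wrist load reversed from about -3.5 N to +6 N, at the same tool height (0.055 m) as when I gripped it. I then moved the arm aside and handed the job in at about 12.5 s. No verdict was reported.

**Final checks, from both cameras:**
- **Direction:** the large compartment is at the price-card end.
- **Position:** the tray centre measured (0.589, 0.187) against the tub at (0.587, 0.1875), about 2 mm off.
- **Angle:** the tray lies at -26.6° against the tub's -27.5°.
- **Depth:** the wall-top corners came out at 30–45 mm (mean 37) where a seated tray should give 44. I put that down to hand-picked corner pixels at this resolution rather than tilt, because the tray sits in the same image positions as it did when seated at the start.
- **Other tray:** it looks unchanged. Its part of the top picture differs from the start by only about 2 grey levels.

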